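Refit the bowl of a compressed-air filter and hold it home for the lock screw

TASK

The press's air filter has been cleaned: lower its metal bowl straight down over the white filter element without striking the element, with the two lugs through the gaps of the upturned head. Push the bowl down against the spring, turn it clockwise (seen from above) under the claws as far as it goes, and press it fully home. Finish while still gripping it and holding it there, turned to the stop and pressed right down, so that a colleague can run in the lock screw; leave the hex key, the screwdriver and the mould insert where they lie.

Things in the scene. Friction and masses are not known exactly. Their poses are not given: they have to be found in the camera images.
- bowl_center (a point): Half-way up the axis of the loose bare-metal filter bowl, 0.18 to 0.35 kg, a cup 44 mm wide and 87 mm tall with the black drain screw on top (20 mm wide, 12 mm tall), standing mouth down; z up. 44 mm above its rim. Two flat grip faces, 24 mm wide and 47 mm apart, look along +y and -y; they reach from 4 mm below to 28 mm above this point; grip them about 15 mm above it.
- bowl_rim (a point): Centre of the bowl's rim, its lower end as it stands; same axes as bowl_center. Two bayonet lugs, 12 mm wide and 6 mm tall, flush with the rim, stick out along +x and -x to 29 mm from the axis; half a turn gives the same bowl. The bore is 36 mm wide and 69 mm deep.
- head_mouth (a point): Centre of the round mouth, 60 mm above the table, of the grey cast filter head, fixed upside down on a bare steel plate (124x96 mm); z up. Two claws, 6 mm thick, outer radius 38 and inner 24.5 mm, ring the mouth; the two gaps between them, on +x and -x, are 17 mm wide and let the lugs through. Cup and claws are below the mouth; only the element stands above it.
- head: The same head, origin on the table below the mouth, same axes. Lugs pass under the claws once the bowl's rim is 12 mm or more below the mouth; fully home is 17 mm below it (bowl_center 27 mm above the mouth). From the gaps the bowl turns only clockwise from above (falling yaw), about 80 degrees (1.4 rad) to a solid stop. A boss for the lock screw stands outside the cup.
- element: White filter element with a black top, fixed upright on the axis of the head: 24 mm in diameter at its widest, its top 35 mm above the mouth. This origin is on the axis, 16 mm below the mouth. The bowl goes down over it with 6 mm to spare all round.
- seal_carrier (a joint): Grey spring-loaded disc inside the head that the bowl's rim pushes down: 0 is up (its top 8 mm below the mouth), 0.009 m is fully home. The spring pushes up with 4 N at first and 13 N at home; it always lifts an unheld bowl by some millimetres, up against the claws if turned.
- hex_key: Black hexagon key, 33x93x6 mm, lying just behind the work, near the middle; to be left alone. Origin at the centre of its underside.
- screwdriver_1: Screwdriver with a red handle, 25x190x23 mm, lying behind the work at the left; to be left alone. Origin at the centre of its underside.
- mould_insert: Steel mould insert, 34x62x18 mm, lying on the black mat at the right, nearer the robot than another, fixed one; to be left alone. Origin at the centre of its underside.

How it is judged:
On the way:
1. the lugs are pushed through the gaps of the head, not yet turned (z of bowl_center in the frame of head_mouth below 0.034 m and horizontal distance between bowl_center and head_mouth below 0.006 m and angle between the x axis of bowl_center and the x axis of head_mouth, either way round below 0.4 rad).
At the end, for the whole second after the job is handed in: Bowl held in the fingers (over 2 N), upright and within 5 mm of the head's axis, its rim at least 14.5 mm below the mouth (17 is home; 12 when merely resting under the claws), turned over 70 degrees (1.22 rad) from the gaps, spring disc pressed over 6.5 mm, through the last second (z of bowl_center in the frame of head_mouth below 0.0295 m and horizontal distance between bowl_center and head_mouth below 0.005 m and angle between the x axis of bowl_center and the x axis of head_mouth, either way round above 1.22 rad and angle between bowl_center's own z axis and vertical below 0.1 rad and value of joint seal_carrier above 0.0065 m and contact force between the fingers and bowl above 2 N); the arm keeps its last pose, push and grip.
It fails at once if the filter element is struck by the bowl or the gripper with more than 10 N (contact force between any of bowl, the fingers and element above 10 N).
It fails at once if the hex key, the screwdriver or the mould insert is shifted by more than 30 mm (distance of any of hex_key, screwdriver_1, mould_insert from where it was at the start of the episode above 0.03 m).
It also fails if it takes over 48 s, if anything falls off the work surface, if the arm or the gripper's body presses on something with over 40 N, if the wrist force passes 120 N, or if a joint passes its speed limit or range.

ROBOT

A 7-joint arm with a two-finger parallel gripper is mounted at the origin on a cart in front of the work surface, level with it; the furniture and walls round the work are solid. World frame = base frame: x ahead of the robot, y to its left, z up, the work surface at z = 0. Lengths are in m, angles in rad, forces in N, time in s.
With the tool pointing down it reaches from about 0.4 to 0.85 m from the base axis. Payload 4.5 kg.
Tool frame: the origin (TCP) lies at the very end of the fingers, on their centre line; the grasp point (between the pads) lies 19 mm behind it (r.grip_depth is the distance from the TCP to the grasp point, in m); z points along the fingers, x is the direction in which the jaws open and shut, and the axes are right-handed (so a half turn about z gives the same grasp; the last joint's range is limited). The gripper opens to 88 mm and grips with 3 to 60 N. Pads are 18 mm wide; open, the fingers measure 123 mm over their backs; the gripper's body (75 mm by 187 mm) begins 45 mm behind the grasp point.
Start: joints at [1.245, 0.689, -0.195, 1.565, 0.157, 0.902, -0.215], TCP at [0.22, -0.585, 0.21] pointing down, gripper open.
Joint ranges: [-3.01, 3.01], [-0.46, 2.08], [-1.47, 1.51], [0.13, 2.56], [-1, 4.14], [0.04, 2.09], [-2.66, 2.66]. Speed limits (rad/s): [2.57, 2.57, 3.14, 3.14, 3.14, 3.14, 3.14].

INTERFACE

Orientations are given as a unit quaternion [x, y, z, w].
In Python, from plant import r gives the robot as it stands. The module is installed in compiled form; this text tells all that it offers.
- The arm moves only by the shell command python3 -m jog 'ROWS' [FORCE]. ROWS is JSON, a list of rows, each a list of 5 numbers: the shift along the tool's x, y, z in units of 1 m (1.0 is 1 m), then the turn about the tool's z in units of 360 degrees (1.0 is 360 degrees), then the closure, from 0 (fully open) to 1 (shut). In form: [[dx, dy, dz, yaw, fingers], ...]. A call has 1 to 20 rows; each row shifts and turns the commanded pose from where the row before left it, along the tool's axes as they then stand; what a row does not reach is not made up. A row lasts 1/10 s, in which the tool goes at most 50 mm and 8.59 degrees, less where a joint would pass 70% of its speed; a pose out of reach is approached as far as the arm can. A call with a number of a shift or a turn outside -1 to 1 is refused whole. A call with a gripper value outside its range is refused whole. The fingers move at their own pace and stop on an object; FORCE is the grip in N (left out, the last holds). Time passes only in rows, so rows that do not move let the fingers close. It gives the time, the measured TCP pose, the force and the opening at its end, in the units of the state.
- r.get_state(): the state, without advancing time (a new reading comes with each control period).
- r.snapshot(name): name is "side" or "top" or "wrist"; returns the picture (400x640x3 uint8, red, green, blue); there is no depth.
- r.get_calibration(name): a dict with "mtx" (3x3 intrinsics, pixels), "R" (3x3) and "t" (3): a world point X has camera coordinates R X + t. Camera axes: x right, y down, z forward; pixel columns grow to the right and rows downward; lengths in m; the calibration is good to about 2 mm. The wrist camera is an equidistant fisheye: a pixel r from the principal point sees the ray r / f radians off the axis. A picture is of the moment at which its call begins: read the wrist's pose just before it. get_calibration takes no time and is no camera call; for the wrist camera it gives the pose at the moment of the call.
- r.finish_job(): hands the job in, once; it reports no verdict.
Trained networks look in the newest picture that a camera, given by its name, has taken for a name from the list of things; names that differ only in an ending like _2 or _b are one class to them, and where a whole thing is asked for, a point or a joint stands for the part that bears it (a point fixed in the world has none). Each returns a list of dicts, best first, with "score" (0 to 1); they miss things now and then, are a little off and sometimes report something else, mostly with a low value. They report only what shows in the picture. A call takes as long as a camera call.
- r.cut_out(thing, camera): "pixels" (400x640 bool, what is visible of it) and "rect" ([left, top, right, bottom] in pixels, round what is visible of it).
The state is a dict: "clock": time; "q": joint angles; "qd": joint speeds; "joint_torque": joint torques, N m; "tool_pos": TCP position; "eef_rot": TCP orientation; "contact_force": force on the tool from outside, world axes, zero at the start; "moment": the same for the moment, N m; "opening": opening from 0.0 (shut) to 1.0 (fully open).
Only numpy, scipy, OpenCV 4.12 (cv2) and the standard library are available. Lean on these libraries where they do the work, as an engineer would, in place of code of your own. Each camera call takes 0.05 s, during which the arm holds its last target.

## Working session

There is one attempt and no reset: what is moved stays moved. The work goes in short steps, Python scripts to look and compute and a shell command to move; the robot and the scene stay as the last step left them, time stands still between calls to the robot, and variables do not carry over. Pictures are saved under pics/ and viewed, and the job is handed in when it is done.

```bash
mkdir -p pics; ls
python3 - <<'E'
from plant import r
import cv2
for n in ("side","top","wrist"):
    im=r.snapshot(n); cv2.imwrite(f"pics/{n}0.png",im[:,:,::-1])
    c=r.get_calibration(n); print(n,c["mtx"].tolist(),c["R"].round(3).tolist(),c["t"].round(3).tolist())
    for t in ("bowl_center","head","element"):
        if n!="wrist": print(t,[(round(d["score"],2),d["rect"]) for d in r.cut_out(t,n)][:3])
s=r.get_state(); print(s)
E
```

```text
pics
side [[440.56731394256866, 0.0, 321.4245758520929], [0.0, 440.56731394256866, 196.01956001475313], [0.0, 0.0, 1.0]] [[-0.999, -0.043, -0.017], [-0.013, 0.627, -0.779], [0.044, -0.778, -0.627]] [0.537, 0.058, 0.993]
bowl_center [(0.84, [317.5, 253.1, 351.5, 293.3])]
head [(0.68, [310.0, 163.8, 373.4, 217.9])]
element [(0.58, [335.6, 163.0, 345.2, 183.3]), (0.21, [310.7, 161.7, 372.9, 218.3])]
top [[467.20541660192805, 0.0, 315.45501328337264], [0.0, 467.20541660192805, 201.83498160234015], [0.0, 0.0, 1.0]] [[0.018, -1.0, 0.01], [-0.989, -0.019, -0.145], [0.145, -0.008, -0.989]] [-0.011, 0.577, 1.029]
bowl_center [(0.91, [213.1, 219.1, 243.6, 246.0])]
head [(0.9, [316.1, 207.8, 372.5, 269.6])]
element [(0.45, [212.9, 220.2, 240.7, 246.9])]
wrist [[309.70691628693146, 0.0, 314.7220841189563], [0.0, 309.70691628693146, 197.10805326358397], [0.0, 0.0, 1.0]] [[0.353, -0.936, 0.001], [-0.894, -0.337, 0.294], [-0.275, -0.104, -0.956]] [-0.626, -0.041, 0.389]
{'clock': 0.45, 'q': array([ 1.24482384,  0.68920006, -0.19458723,  1.5654074 ,  0.157272  ,
        0.90248592, -0.21512492]), 'qd': array([ 0.00219373, -0.00018036, -0.00090096, -0.00201473,  0.00079829,
        0.00043381, -0.00049925]), 'joint_torque': array([ 4.08919741e-04, -5.27027750e+01, -1.26521699e+00, -1.53557020e+01,
       -5.18966059e-02,  9.04404515e-04,  2.39210192e-05]), 'tool_pos': array([ 0.22004462, -0.58493378,  0.21015118]), 'eef_rot': array([ 8.22206116e-01, -5.69189862e-01, -4.45435782e-05, -4.23160717e-05]), 'contact_force': array([-0.1654143 ,  0.82930022,  0.53308428]), 'moment': array([-0.02017805, -0.01695452, -0.00969507]), 'opening': 0.9954254807559985}
```

View pics/side0.png

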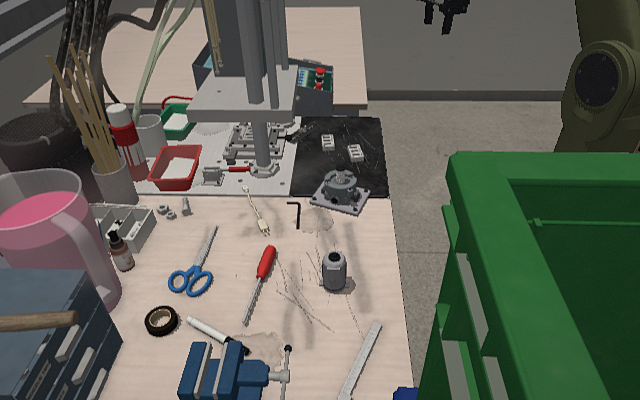

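View pics/top0.png

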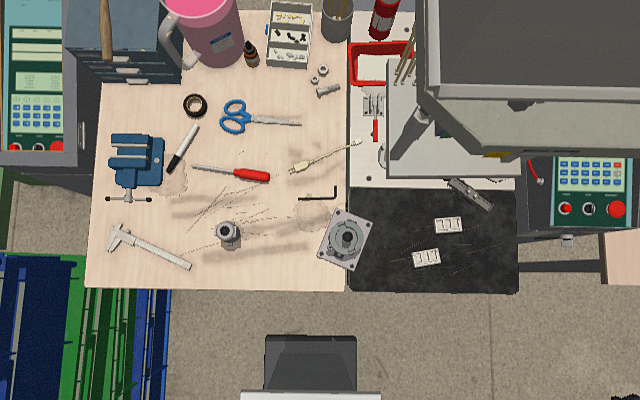

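Run:
```python
import cv2
a=cv2.imread("pics/top0.png"); 
x=cv2.resize(a[195:285,190:390],None,fx=4,fy=4,interpolation=cv2.INTER_CUBIC); cv2.imwrite("pics/topz.png",x)
a=cv2.imread("pics/side0.png"); 
x=cv2.resize(a[150:300,270:400],None,fx=4,fy=4,interpolation=cv2.INTER_CUBIC); cv2.imwrite("pics/sidez.png",x)
```

```text
(no output)
```

View pics/topz.png

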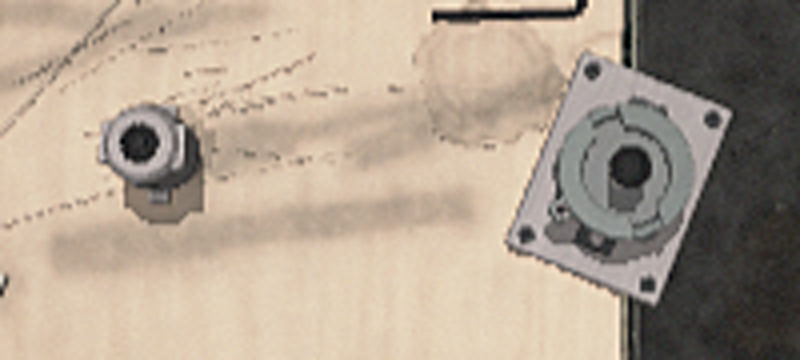

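View pics/sidez.png

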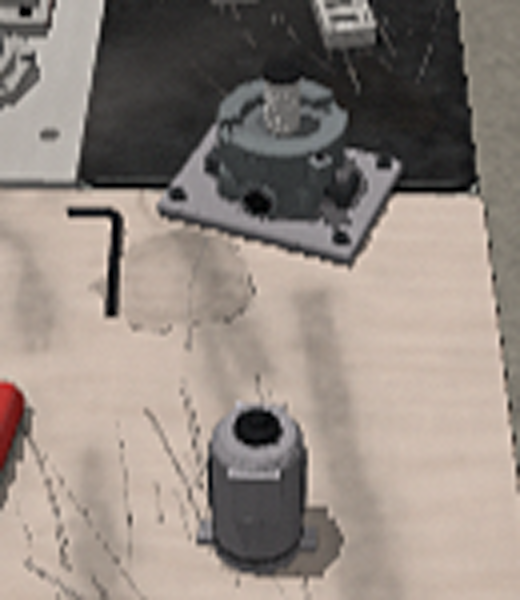

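The side view shows the bowl's screw at (334,256), the element top at (340,169) and the press plate's corner at about (245,122). The top view shows the screw at (224,231) and the element top at (348,236).

```bash
cat > h.py <<'E'
import numpy as np, cv2
from plant import r
C={n:r.get_calibration(n) for n in ("side","top")}
def ray(c,uv):
    d=c["R"].T@np.linalg.solve(c["mtx"],[uv[0],uv[1],1.]); return -c["R"].T@c["t"],d/np.linalg.norm(d)
def atz(n,uv,z):
    o,d=ray(C[n],uv); return o+d*(z-o[2])/d[2]
def tri(a,b):
    A=0;B=0
    for n,uv in(("side",a),("top",b)):
        o,d=ray(C[n],uv);P=np.eye(3)-np.outer(d,d);A=A+P;B=B+P@o
    return np.linalg.solve(A,B)
def proj(n,X):
    c=C.get(n) or r.get_calibration(n); p=c["R"]@np.asarray(X,float)+c["t"]
    if n=="wrist":
        th=np.arctan2(np.hypot(p[0],p[1]),p[2]); u=p[:2]/np.hypot(p[0],p[1])*th*c["mtx"][0,0]; return u+c["mtx"][:2,2]
    q=c["mtx"]@p; return q[:2]/q[2]
E
python3 - <<'E'
from h import *
np.set_printoptions(precision=4,suppress=True)
print("cams",[(-C[n]["R"].T@C[n]["t"]) for n in C])
b=(334.3,256.0);bt=(224,230.5)
print("screw",tri(b,bt),atz("top",bt,.099),atz("side",b,.099))
e=(340.1,168.5);et=(347.5,236.3)
print("elem",tri(e,et),atz("top",et,.095),atz("side",e,.095))
z=lambda x,y:(190+x/4-.4,195+y/4-.4)
P=[atz("top",z(*p),.008) for p in((590,52),(733,113),(652,303),(508,241))]
print("plate",P,np.mean(P,0))
for i in range(4):
    d=P[(i+1)%4]-P[i]; print(np.linalg.norm(d),np.degrees(np.arctan2(d[1],d[0])))
print("press",tri((245,122),(387,177)))
E
```

```text
cams [array([0.4941, 0.7587, 0.6766]), array([0.4218, 0.0077, 1.1022])]
screw [0.5043 0.198  0.0837] [0.503  0.1951 0.099 ] [0.504  0.2124 0.099 ]
elem [ 0.4962 -0.071   0.0899] [ 0.4957 -0.0706  0.095 ] [ 0.4963 -0.0637  0.095 ]
plate [array([ 0.5695, -0.0522,  0.008 ]), array([ 0.5348, -0.1368,  0.008 ]), array([ 0.4233, -0.0898,  0.008 ]), array([ 0.4576, -0.0057,  0.008 ])] [ 0.4963 -0.0711  0.008 ]
0.09141804998952709 -112.25924851021342
0.12102927823663036 157.12442830901333
0.09080677480088904 67.84940124436454
0.1211964392032549 -22.585653167466692
press [ 0.6659 -0.1388  0.1663]
```

```bash
python3 -m jog '[[-0.012,-0.042,-0.01,0,0],[-0.012,-0.042,-0.01,0,0],[-0.012,-0.042,-0.01,0,0],[-0.012,-0.042,-0.01,0,0],[-0.0365,-0.0233,0,0,0],[-0.0365,-0.0233,0,0,0],[-0.0365,-0.0233,0,0,0],[-0.0365,-0.0233,0,0,0],[-0.0365,-0.0233,0,0,0],[-0.0365,-0.0233,0,0,0],[-0.0365,-0.0233,0,0,0],[-0.0365,-0.0233,0,0,0],[-0.0365,-0.0233,0,0,0],[-0.0365,-0.0233,0,0,0],[-0.0365,-0.0233,0,0,0],[-0.0365,-0.0233,0,0,0],[-0.0365,-0.0233,0,0,0],[-0.0365,-0.0233,0,0,0],[-0.0365,-0.0233,0,0,0],[-0.0365,-0.0233,0,0,0]]' 30
python3 -c "
from plant import r
print(r.get_state()['q'])"
```

```text
clock: 2.45
tool_pos: [0.5039, 0.1988, 0.2504]
eef_rot: [0.822, -0.569, 0.0, -0.0]
contact_force: [1.3, 0.2, -0.6]
opening: 1.0
[-0.3404883   0.52887572 -0.1925628   1.76807657  0.12860313  0.85644494
 -1.80259809]
```

```bash
python3 -m jog '[[0,0,0,-0.0236,0],[0,0,0,-0.0236,0],[0,0,0,-0.0236,0],[0,0,0,-0.0236,0],[0,0,0,-0.0236,0],[0,0,0,-0.0236,0],[0,0,0,-0.0236,0],[0,0,0,-0.0236,0],[0,0,0,-0.0236,0],[0,0,0,-0.0236,0],[0,0,0,-0.0236,0],[0,0,0,-0.0236,0],[0,0,0,-0.0236,0],[0,0,0,-0.0236,0],[0,0,0,-0.0236,0],[0,0,0,-0.0236,0],[0,0,0,-0.0236,0],[0,0,0,-0.0236,0]]'
python3 - <<'E'
from h import *
print(r.get_state()['q'])
c=r.get_calibration("wrist")
im=r.snapshot("wrist"); cv2.imwrite("pics/w1.png",im[:,:,::-1])
cv2.imwrite("pics/t1.png",r.snapshot("top")[:,:,::-1])
print(-c["R"].T@c["t"],c["R"][2])
for p in ([.504,.1975,.087],[.496,-.071,.095]): print(proj("wrist",p))
d=r.cut_out("bowl_center","wrist"); print([(x["score"],x["rect"]) for x in d])
E
```

```text
clock: 4.25
tool_pos: [0.5039, 0.1967, 0.2502]
eef_rot: [0.744, 0.668, -0.0, 0.0]
contact_force: [-0.0, -0.1, 0.4]
opening: 0.998
[ 0.0919189   0.67055745 -0.95354319  1.74875039  0.62206558  1.05579161
  0.38139819]
[0.42790856 0.20431988 0.42395634] [ 0.2914817  -0.03228104 -0.95603156]
[316.22574484 174.20869592]
[110.55015121 195.43391717]
[(0.73, [291.4, 142.4, 335.2, 193.8])]
```

View pics/w1.png

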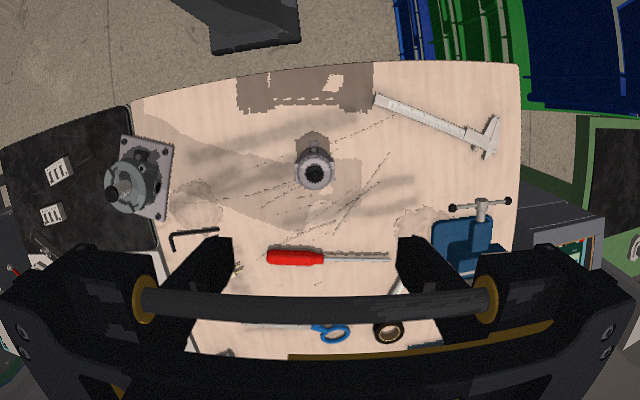

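Run:
```python
import cv2
a=cv2.imread("pics/w1.png"); 
cv2.imwrite("pics/w1z.png",cv2.resize(a[120:210,270:360],None,fx=6,fy=6,interpolation=cv2.INTER_CUBIC))
cv2.imwrite("pics/w1h.png",cv2.resize(a[130:230,90:190],None,fx=6,fy=6,interpolation=cv2.INTER_CUBIC))
a=cv2.imread("pics/t1.png");
```

```text
(no output)
```

View pics/w1z.png

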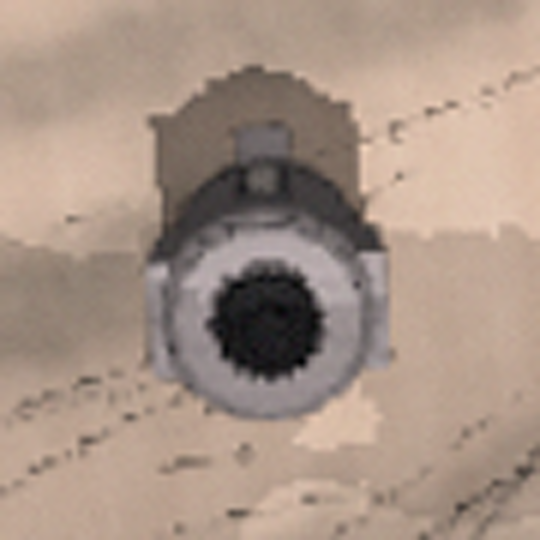

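View pics/w1h.png

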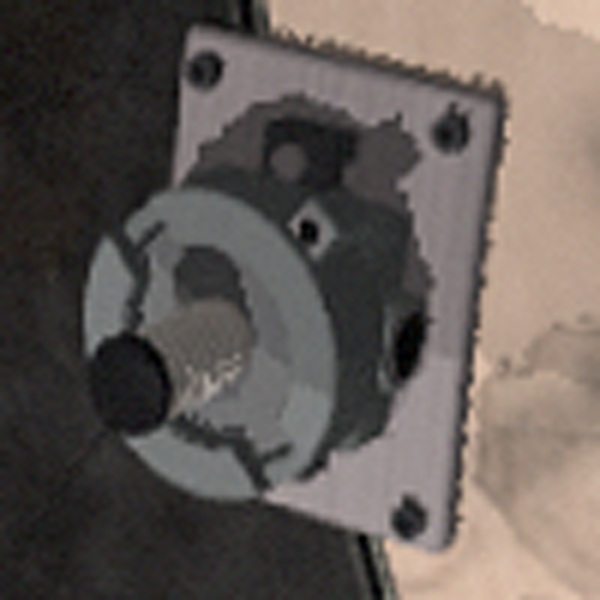

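```bash
cat >> h.py <<'E'
def watz(c,uv,z):
    m=c["mtx"]; v=np.array([uv[0]-m[0,2],uv[1]-m[1,2]]); rr=np.hypot(*v); th=rr/m[0,0]
    d=c["R"].T@np.r_[v/rr*np.sin(th),np.cos(th)]; o=-c["R"].T@c["t"]; return o+d*(z-o[2])/d[2]
E
python3 - <<'E'
from h import *
np.set_printoptions(precision=4,suppress=True)
c=r.get_calibration("wrist")
z=lambda x,y:(270+x/6-.4,120+y/6-.4)
print("screw",watz(c,z(268,320),.087))
print("lugtop outer mid",watz(c,z(262,124),.006), "shade outer", watz(c,z(264,158),.006))
for p in((148,268),(156,375),(386,252),(386,362)): print("face",watz(c,z(*p),.072))
z=lambda x,y:(90+x/6-.4,130+y/6-.4)
print("elem",watz(c,z(130,384),.095))
P=[watz(c,z(*p),.008) for p in((190,28),(504,90),(443,549))]
for i in range(2):
    d=P[(i+1)%4]-P[i]; print(P[i],np.linalg.norm(d),np.degrees(np.arctan2(d[1],d[0])))
print("centre",(P[0]+P[2])/2)
for k in((148,220),(262,470)): print("gap",watz(c,z(*k),.06))
E
```

```text
screw [0.5023 0.1956 0.087 ]
lugtop outer mid [0.475  0.1972 0.006 ] shade outer [0.4828 0.1968 0.006 ]
face [0.4927 0.1734 0.072 ]
face [0.514  0.1722 0.072 ]
face [0.4949 0.2193 0.072 ]
face [0.5166 0.2171 0.072 ]
elem [ 0.4928 -0.0688  0.095 ]
[ 0.4199 -0.0937  0.008 ] 0.0958512443214598 70.3594378696473
[ 0.4521 -0.0035  0.008 ] 0.1235590359076259 -22.527301918474205
centre [ 0.493  -0.0723  0.008 ]
gap [ 0.4619 -0.0801  0.06  ]
gap [ 0.525  -0.0641  0.06  ]
```

```bash
python3 -m jog '[[0,0,0.03,-0.0075,0],[0,0,0.04,0,0],[0,0,0.04,0,0],[0,0,0.04,0,0],[0,0,0.03,0,0],[0,0,0.02,0,0],[0,0,0.01,0,0],[0,0,0,0,0],[0,0,0,0,0]]'
python3 - <<'E'
from h import *
cv2.imwrite("pics/s2.png",r.snapshot("side")[:,:,::-1])
cv2.imwrite("pics/w2.png",r.snapshot("wrist")[:,:,::-1])
E
```

```text
clock: 5.3
tool_pos: [0.5043, 0.1974, 0.041]
eef_rot: [0.73, 0.683, 0.001, 0.0]
contact_force: [-0.3, -0.4, -0.5]
opening: 1.0
```

View pics/w2.png

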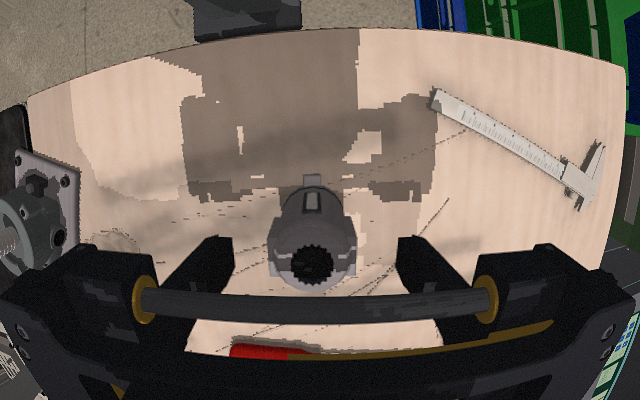

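View pics/s2.png

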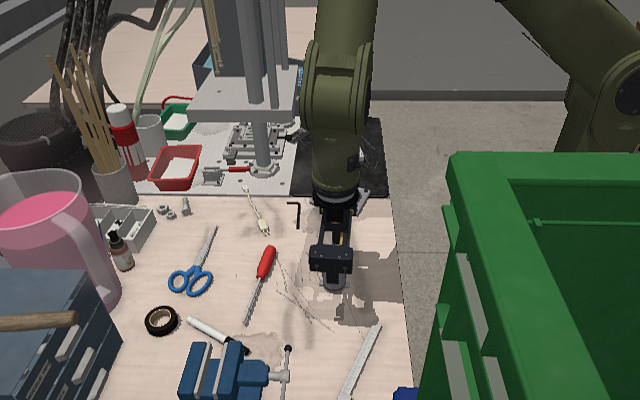

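The bowl sits centred between the open fingers, with its lug at (313,180) and its screw at (313,263). Next I close the gripper.

```bash
python3 -m jog '[[0,0,0,0,1],[0,0,0,0,1],[0,0,0,0,1],[0,0,0,0,1],[0,0,0,0,1],[0,0,0,0,1]]' 50; python3 -m jog '[[0,0,-0.01,0,1],[0,0,-0.03,0,1],[0,0,-0.03,0,1],[0,0,-0.03,0,1],[0,0,0,0,1],[0,0,0,0,1]]' 50
python3 - <<'E'
from h import *
cv2.imwrite("pics/w3.png",r.snapshot("wrist")[:,:,::-1])
s=r.get_state();print(s["tool_pos"],s["opening"],s["contact_force"],s["moment"])
c=r.get_calibration("wrist")
np.save("c3.npy",c,allow_pickle=True)
E
```

```text
clock: 6.0
tool_pos: [0.5037, 0.1968, 0.0402]
eef_rot: [0.73, 0.684, -0.0, 0.0]
contact_force: [0.2, -1.2, 0.7]
opening: 0.513
clock: 6.6
tool_pos: [0.5038, 0.1967, 0.1406]
eef_rot: [0.73, 0.683, 0.0, 0.0]
contact_force: [0.3, -0.2, -1.3]
opening: 0.518
[0.50328916 0.19617654 0.13970103] 0.516438178763011 [ 0.25093564  0.51744362 -2.46297183] [ 0.01894568 -0.13217501  0.00167571]
```

View pics/w3.png

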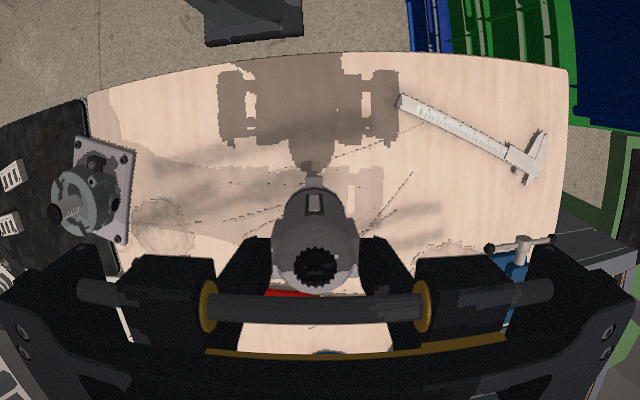

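Run:
```python
from h import *
from scipy.spatial.transform import Rotation as R_
np.set_printoptions(precision=4,suppress=True)
s=r.get_state();T=s["tool_pos"];Rt=R_.from_quat(s["eef_rot"]).as_matrix()
c=r.get_calibration("wrist"); print(T,Rt[:,0])
a=cv2.imread("pics/w3.png")
cv2.imwrite("pics/w3z.png",cv2.resize(a[160:300,250:380],None,fx=4,fy=4,interpolation=cv2.INTER_CUBIC))
rim=T[2]-.04
for n,uv,z in(("screw",(315.3,267),rim+.087),("lug",(313.5,176.5),rim+.006)):
    p=watz(c,uv,z); print(n,p,Rt.T@(p-T))
print(proj("wrist",T+Rt@[0,0,-.047]))
print("top bowl",atz("top",(224,230.5),.087))
```

```text
[0.5033 0.1962 0.1397] [ 0.0656  0.9978 -0.0013]
screw [0.5001 0.1961 0.1867] [-0.0004 -0.0033 -0.047 ]
lug [0.4757 0.1964 0.1057] [-0.0016 -0.0275  0.034 ]
[316.0556 272.9043]
top bowl [0.504  0.1974 0.087 ]
```

View pics/w3z.png

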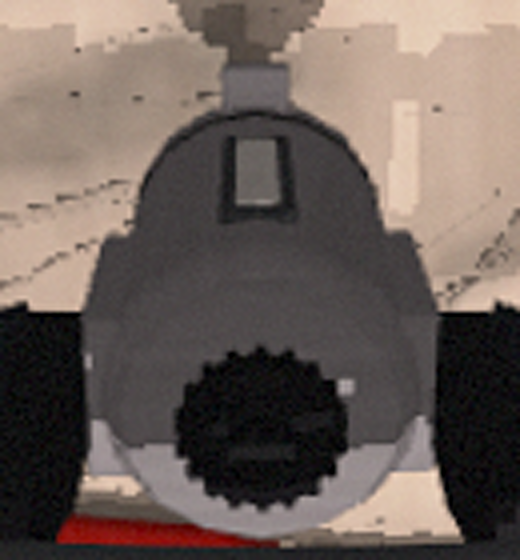

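```bash
python3 -m jog '[[0,0,-0.02,0,1],[0,0,-0.02,0,1],[-0.0335,0.001,0,0,1],[-0.0335,0.001,0,0,1],[-0.0335,0.001,0,0,1],[-0.0335,0.001,0,0,1],[-0.0335,0.0015,0,0,1],[-0.0335,0.0015,0,0,1],[-0.0335,0.0015,0,0,1],[-0.0335,0.0015,0,0,1],[0,0,0,0.0174,1],[0,0,0,0.0174,1],[0,0,0,0.0174,1],[0,0,0,0,1],[0,0,0,0,1],[0,0,0,0,1]]' 50
python3 - <<'E'
from h import *
from scipy.spatial.transform import Rotation as R_
np.set_printoptions(precision=4,suppress=True)
s=r.get_state();Rt=R_.from_quat(s["eef_rot"]).as_matrix();print(s["tool_pos"],Rt[:,0],np.degrees(np.arctan2(Rt[1,0],Rt[0,0])),s["q"],s["clock"])
for n in("wrist","side","top"): cv2.imwrite(f"pics/{n}4.png",r.snapshot(n)[:,:,::-1])
a=cv2.imread("pics/wrist4.png"); cv2.imwrite("pics/w4z.png",cv2.resize(a[100:300,220:420],None,fx=3,fy=3,interpolation=cv2.INTER_CUBIC))
a=cv2.imread("pics/side4.png"); cv2.imwrite("pics/s4z.png",cv2.resize(a[80:230,270:420],None,fx=4,fy=4,interpolation=cv2.INTER_CUBIC))
E
```

```text
clock: 8.25
tool_pos: [0.4958, -0.0711, 0.1797]
eef_rot: [0.831, 0.556, -0.0, -0.0]
contact_force: [0.4, -0.3, -2.6]
opening: 0.514
[ 0.4958 -0.0711  0.1797] [ 0.3814  0.9244 -0.0003] 67.57803182637066 [ 0.5621  0.694  -0.8503  1.9475  0.7087  0.8304  0.4975] 8.25
```

View pics/w4z.png

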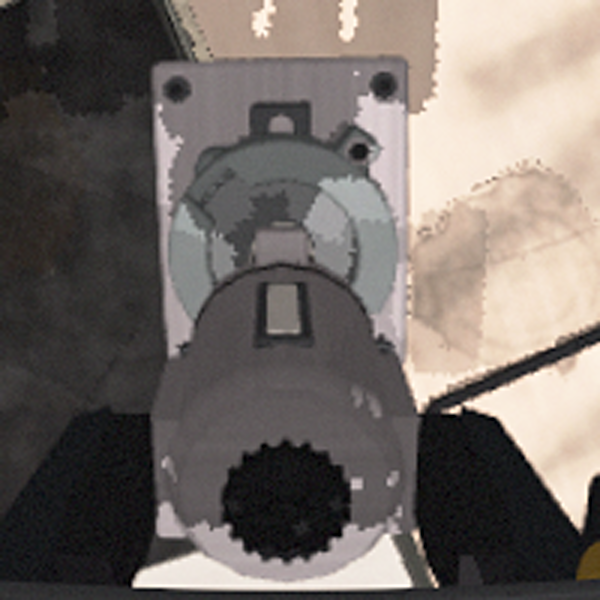

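View pics/s4z.png

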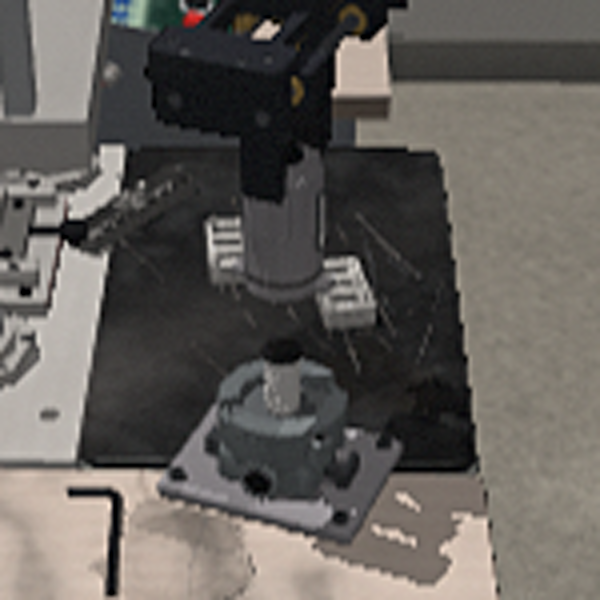

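The bowl is parallel to the plate, but the claw gaps may not be: there is a notch at about zoom (205,195). I'll zoom in on the gaps.

Run:
```python
import cv2
o=lambda p,a,b,c,d,f,out: cv2.imwrite(out,cv2.convertScaleAbs(cv2.resize(cv2.imread(p)[b:d,a:c],None,fx=f,fy=f,interpolation=cv2.INTER_LANCZOS4),alpha=1.8))
o("pics/wrist4.png",270,140,360,220,8,"pics/g1.png")
o("pics/top0.png",320,210,375,265,10,"pics/g2.png")
o("pics/w1.png",95,155,160,220,9,"pics/g3.png")
o("pics/side0.png",315,160,370,210,10,"pics/g4.png")
```

```text
(no output)
```

View pics/g1.png

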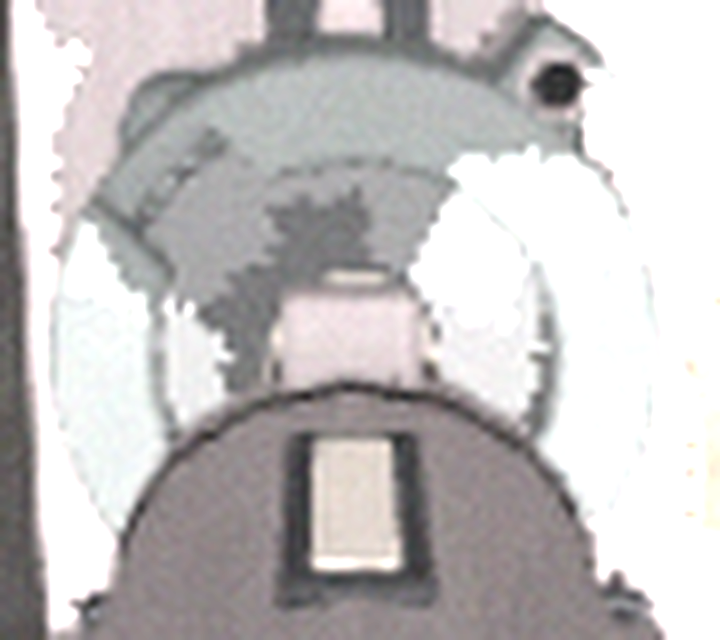

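View pics/g2.png

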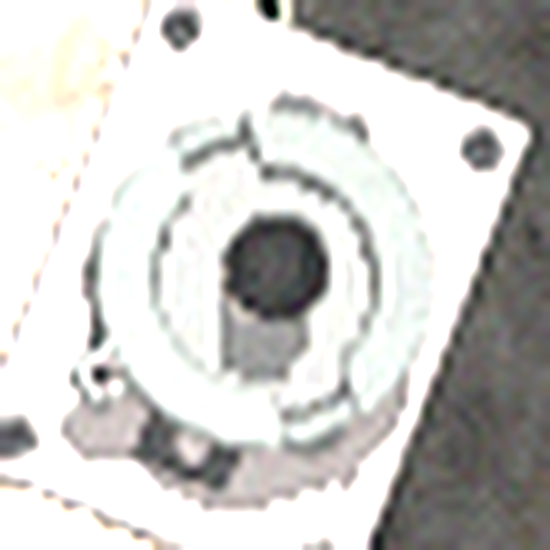

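View pics/g3.png

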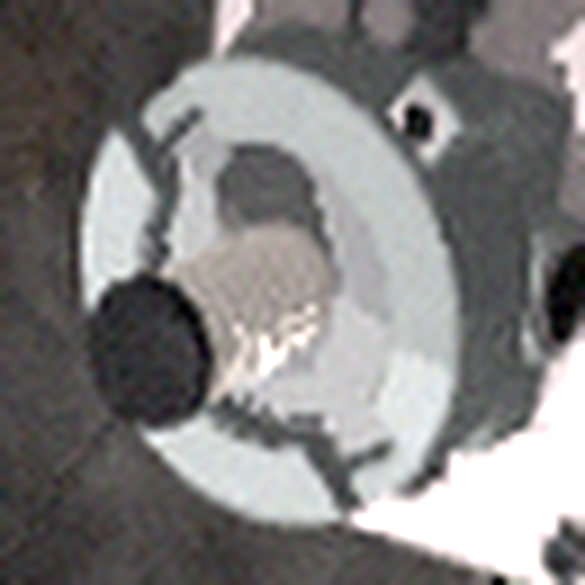

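View pics/g4.png

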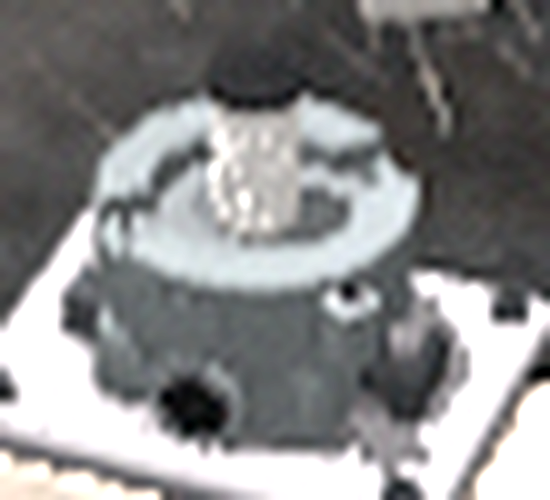

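The gaps are turned relative to the plate, at about +20° yaw. I'll overlay a model of the claw outline to refine this.

```bash
cat > ov.py <<'E'
from h import *
import sys
def outl(cx,cy,deg,z=.06):
    t=np.radians(deg);R=np.array([[np.cos(t),-np.sin(t)],[np.sin(t),np.cos(t)]]);P=[]
    for s in(1,-1):
        ao=np.arcsin(.0085/.038);ai=np.arcsin(.0085/.0245)
        A=np.linspace(ao,np.pi-ao,60);B=np.linspace(np.pi-ai,ai,60)
        p=np.r_[np.c_[.038*np.cos(A),.038*np.sin(A)],np.c_[.0245*np.cos(B),.0245*np.sin(B)]]*s
        p=p@R.T+[cx,cy]; P.append(np.c_[p,np.full(len(p),z)])
    return P
def draw(src,pf,box,f,out,cx,cy,deg):
    a,b,c,d=box
    im=cv2.convertScaleAbs(cv2.resize(cv2.imread(src)[b:d,a:c],None,fx=f,fy=f,interpolation=cv2.INTER_LANCZOS4),alpha=1.3)
    for P in outl(cx,cy,deg):
        q=np.array([(pf(p)-[a,b]+.5)*f-.5 for p in P]); cv2.polylines(im,[q.round().astype(int)],True,(0,0,255),1)
    return im
E
cat > ov2.py <<'E'
from ov import *
cx,cy,deg=map(float,sys.argv[1:4])
A=draw("pics/top0.png",lambda p:proj("top",p),(320,210,375,265),10,"",cx,cy,deg)
B=draw("pics/wrist4.png",lambda p:proj("wrist",p),(265,140,355,220),6,"",cx,cy,deg)
cv2.imwrite(sys.argv[4],A);cv2.imwrite(sys.argv[5],B)
E
python3 ov2.py .496 -.071 20 pics/o1.png pics/o2.png
```

```text
(no output)
```

View pics/o1.png

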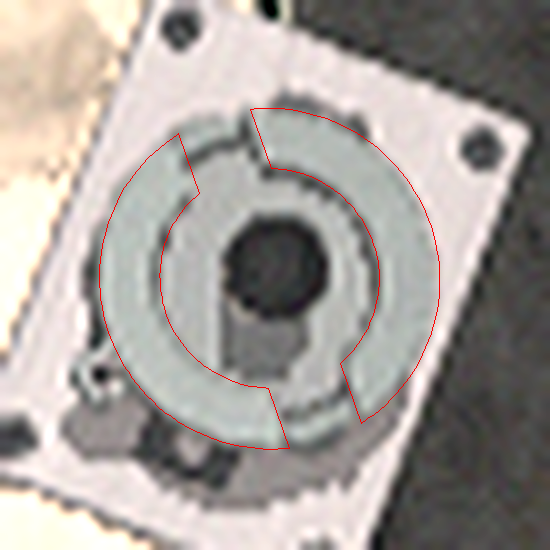

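View pics/o2.png

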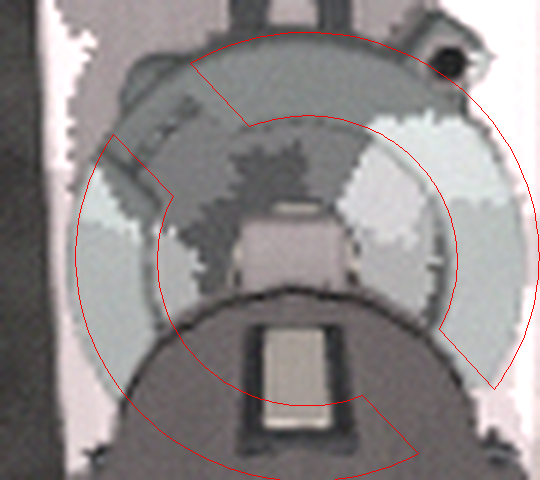

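The gap yaw is about 21°, so the tool x axis should be at 111°, a turn of −43.2°.

```bash
python3 -m jog '[[0,0,0,-0.02,1],[0,0,0,-0.02,1],[0,0,0,-0.02,1],[0,0,0,-0.02,1],[0,0,0,-0.02,1],[0,0,0,-0.02,1],[0,0,0,0,1],[0,0,0,0,1],[0,0,0,0,1]]' 50
cat > look.py <<'E'
from ov import *
from scipy.spatial.transform import Rotation as R_
np.set_printoptions(precision=4,suppress=True)
k=sys.argv[1];cx,cy,deg=map(float,sys.argv[2:5])
P=[]
for i in range(4):
    s=r.get_state();P.append(s["tool_pos"])
    if i==0: c=r.get_calibration("wrist")
    n=("wrist","side","wrist","side")[i]
    if i<2: cv2.imwrite(f"pics/{n}{k}.png",r.snapshot(n)[:,:,::-1])
Rt=R_.from_quat(s["eef_rot"]).as_matrix()
print(np.array(P),"yaw",np.degrees(np.arctan2(Rt[1,0],Rt[0,0])),"F",s["contact_force"],s["moment"],s["clock"],s["q"][6])
cv2.imwrite(f"pics/wz{k}.png",draw(f"pics/wrist{k}.png",lambda p:proj("wrist",p),(255,110,375,280),4,"",cx,cy,deg))
a=cv2.imread(f"pics/side{k}.png"); cv2.imwrite(f"pics/sz{k}.png",cv2.resize(a[90:220,290:400],None,fx=5,fy=4.5,interpolation=cv2.INTER_CUBIC))
E
python3 look.py 5 .496 -.0708 21
```

```text
clock: 9.3
tool_pos: [0.4962, -0.0712, 0.1803]
eef_rot: [0.57, 0.822, -0.0, 0.0]
contact_force: [0.0, -0.8, -1.6]
opening: 0.516
[[ 0.4962 -0.0712  0.1803]
 [ 0.4962 -0.0712  0.1803]
 [ 0.4962 -0.0712  0.1803]
 [ 0.4962 -0.0712  0.1803]] yaw 110.58924293592267 F [-0.9617 -0.0032 -2.0244] [ 0.0895 -0.133   0.0009] 9.4 1.117161494316476
```

View pics/wz5.png

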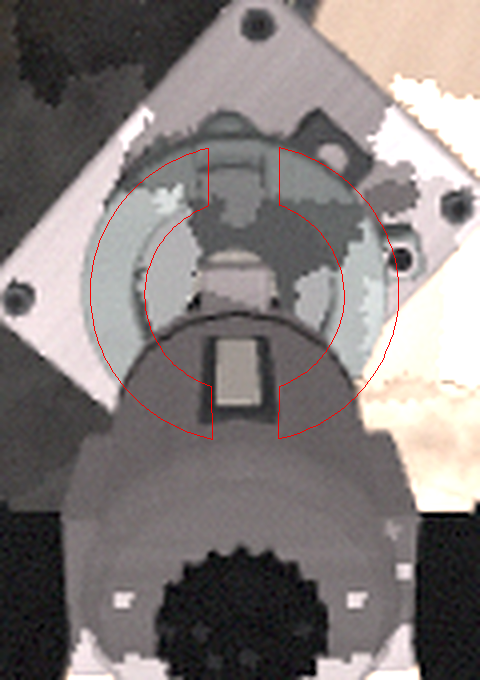

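View pics/sz5.png

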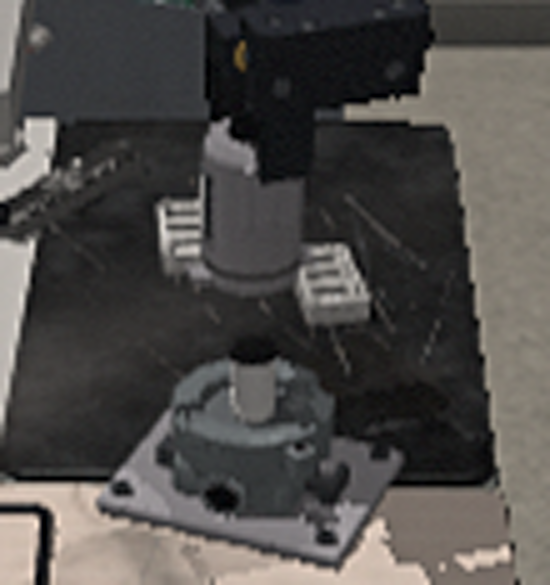

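```bash
python3 -m jog '[[-0.0008,0,0.02,0.0,1],[0,0,0.015,0,1],[0,0,0.008,0,1],[0,0,0.008,0,1],[0,0,0.008,0,1],[0,0,0.008,0,1],[0,0,0,0,1],[0,0,0,0,1],[0,0,0,0,1]]' 50
python3 look.py 6 .496 -.0708 21
```

```text
clock: 10.3
tool_pos: [0.4968, -0.0718, 0.1136]
eef_rot: [0.569, 0.822, 0.0, 0.0]
contact_force: [-0.1, 0.7, -0.9]
opening: 0.517
[[ 0.4968 -0.0718  0.1136]
 [ 0.4968 -0.0718  0.1136]
 [ 0.4967 -0.0719  0.1136]
 [ 0.4967 -0.0719  0.1136]] yaw 110.64495444975886 F [-0.5821  0.2198 -1.2763] [ 0.0861 -0.0691  0.0482] 10.4 0.9989024496605338
```

View pics/wz6.png

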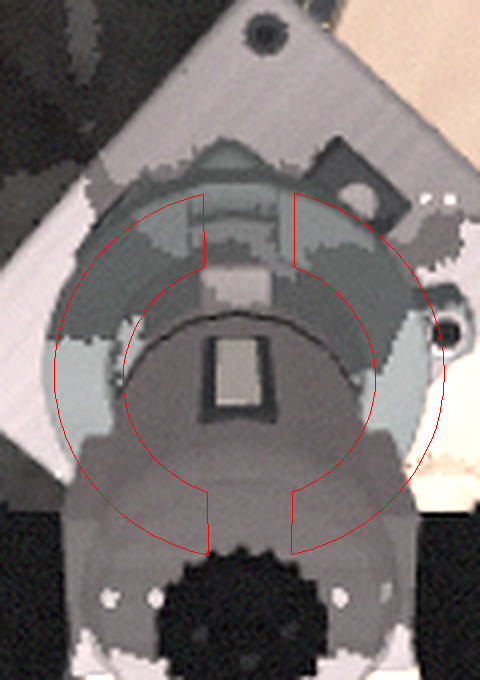

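View pics/sz6.png

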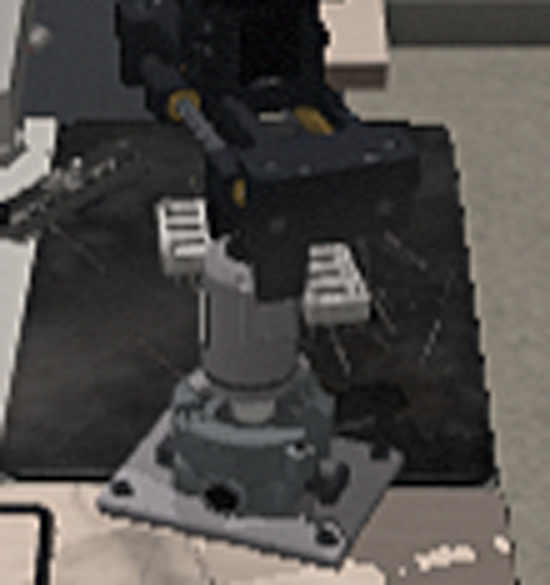

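```bash
python3 - <<'E'
from h import *
from scipy.spatial.transform import Rotation as R_
np.set_printoptions(precision=1,suppress=True)
s=r.get_state();T=s["tool_pos"];Rt=R_.from_quat(s["eef_rot"]).as_matrix()
f=lambda X:(proj("wrist",X)-[255,110]+.5)*4-.5
print("lug end top",f(T+Rt@[0,-.029,.034]),"lug bottom",f(T+Rt@[0,-.029,.040]),"2mm:",f(T+Rt@[0,-.031,.034]),"bowl body edge@lug",f(T+Rt@[0,-.022,.034]))
for R in(.038,.0245):
  for sx in(-1,1):
    p=T.copy();p=T+Rt@[sx*.0085,-np.sqrt(R*R-.0085**2),0];p[2]=.06;print("claw corner if coax",R,f(p))
  p=T+Rt@[R,0,0];p[2]=.06;q=T+Rt@[-R,0,0];q[2]=.06;print(f(p),f(q))
E
python3 - <<'E'
import cv2
a=cv2.imread("pics/wrist6.png")
cv2.imwrite("pics/z6.png",cv2.convertScaleAbs(cv2.resize(a[140:210,260:370],None,fx=7,fy=7,interpolation=cv2.INTER_CUBIC),alpha=1.6))
E
```

```text
lug end top [242.9 260.7] lug bottom [242.9 253.1] 2mm: [242.9 249.3] bowl body edge@lug [242.8 300. ]
claw corner if coax 0.038 [197.2 195. ]
claw corner if coax 0.038 [288.7 195.1]
[437.3 384.1] [ 47.9 383.6]
claw corner if coax 0.0245 [197.7 268.4]
claw corner if coax 0.0245 [287.9 268.6]
[368.8 384.2] [116.5 383.9]
```

View pics/z6.png

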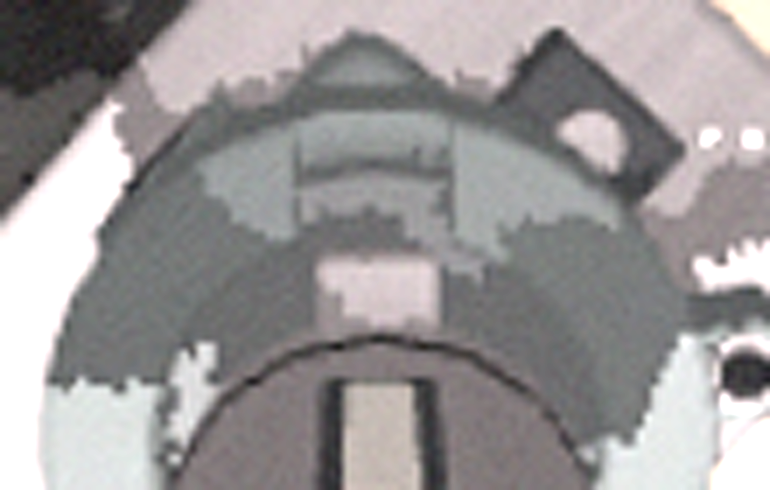

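Lug centre 236 and gap centre 234 agree sideways. Along the gap axis the bowl sits about 1.5–2 mm too far in +y of the tool, and the side view agrees. I'll correct that and enter.

```bash
python3 -m jog '[[-0.0003,-0.0016,0,0,1],[0,0,0.004,0,1],[0,0,0.004,0,1],[0,0,0.004,0,1],[0,0,0.003,0,1],[0,0,0.003,0,1],[0,0,0,0,1],[0,0,0,0,1]]' 50
python3 look.py 7 .4952 -.072 21
```

```text
clock: 11.2
tool_pos: [0.4951, -0.0727, 0.0952]
eef_rot: [0.569, 0.822, 0.0, -0.0]
contact_force: [-0.6, 0.4, -2.4]
opening: 0.518
[[ 0.4951 -0.0727  0.0952]
 [ 0.4951 -0.0726  0.0953]
 [ 0.4952 -0.0727  0.0953]
 [ 0.4952 -0.0727  0.0953]] yaw 110.65237987793333 F [-0.4275  0.2832 -1.2482] [ 0.1106 -0.1575 -0.0466] 11.3 0.9625529616578071
```

View pics/wz7.png

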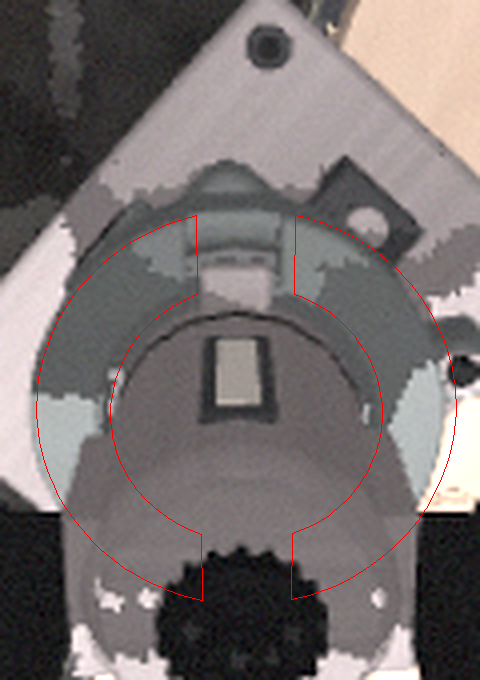

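View pics/sz7.png

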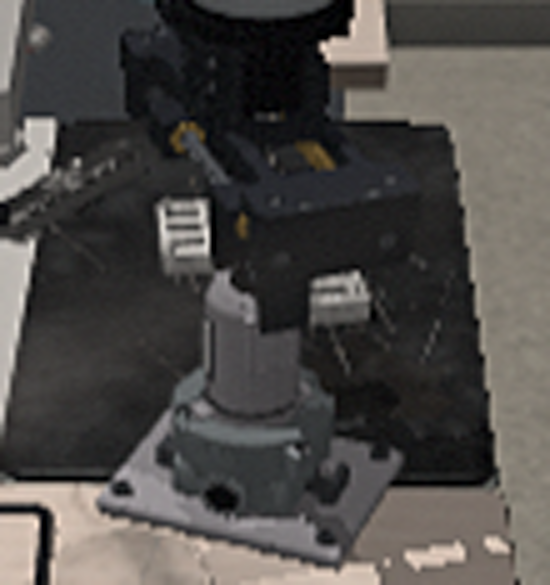

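No contact so far, and the lug (200–271) lies inside the gap (about 186–279). Continuing down against the spring.

```bash
python3 -m jog '[[-0.0005,0,0.002,0,1],[0,0,0.002,0,1],[0,0,0.002,0,1],[0,0,0.002,0,1],[0,0,0.001,0,1],[0,0,0,0,1]]' 55
python3 -m jog '[[0,0,0.001,0,1],[0,0,0.001,0,1],[0,0,0.001,0,1],[0,0,0,0,1],[0,0,0,0,1]]' 55
python3 look.py 8 .4952 -.072 21
```

```text
clock: 11.9
tool_pos: [0.4957, -0.0733, 0.0867]
eef_rot: [0.569, 0.822, 0.0, 0.001]
contact_force: [-0.8, -0.2, 7.4]
opening: 0.515
clock: 12.4
tool_pos: [0.4957, -0.0733, 0.0841]
eef_rot: [0.569, 0.822, 0.0, 0.001]
contact_force: [-1.4, -1.6, 10.1]
opening: 0.512
[[ 0.4957 -0.0733  0.0841]
 [ 0.4958 -0.0733  0.0841]
 [ 0.4958 -0.0733  0.0841]
 [ 0.4958 -0.0733  0.0841]] yaw 110.64901754698084 F [-2.1039 -2.2497 10.3131] [-0.1483  0.2146 -0.0097] 12.5 0.93928606871752
```

View pics/wz8.png

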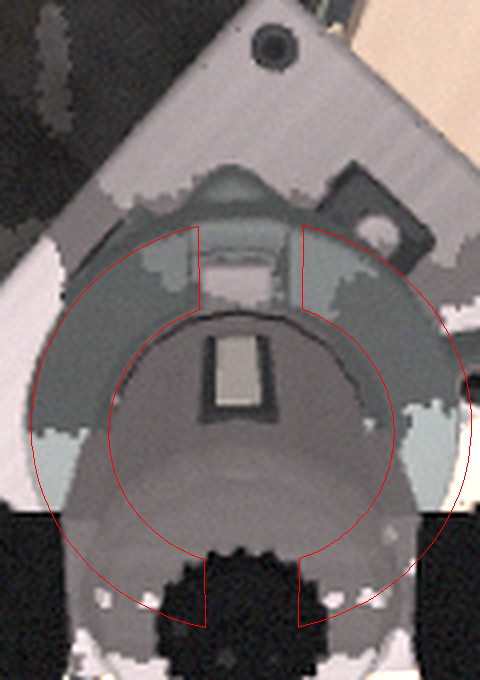

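The lugs are through (force 10 N up, bowl not slipped in the grip). Now I push slightly further and turn clockwise.

```bash
python3 -m jog '[[0,0,0.001,0,1],[0,0,0,0,1],[0,0,0,0.01,1],[0,0,0,0.01,1],[0,0,0,0.01,1],[0,0,0,0.01,1],[0,0,0,0,1]]' 60
python3 look.py 9 .4952 -.072 21
```

```text
clock: 13.2
tool_pos: [0.4963, -0.0722, 0.0834]
eef_rot: [0.668, 0.744, 0.001, 0.001]
contact_force: [-1.4, 0.5, 9.3]
opening: 0.516
[[ 0.4963 -0.0722  0.0834]
 [ 0.4963 -0.0722  0.0835]
 [ 0.4963 -0.0722  0.0834]
 [ 0.4963 -0.0722  0.0834]] yaw 96.28645684082727 F [-1.4437 -0.9541 10.2642] [0.2463 0.1884 0.0194] 13.3 0.7135609377535406
```

View pics/wz9.png

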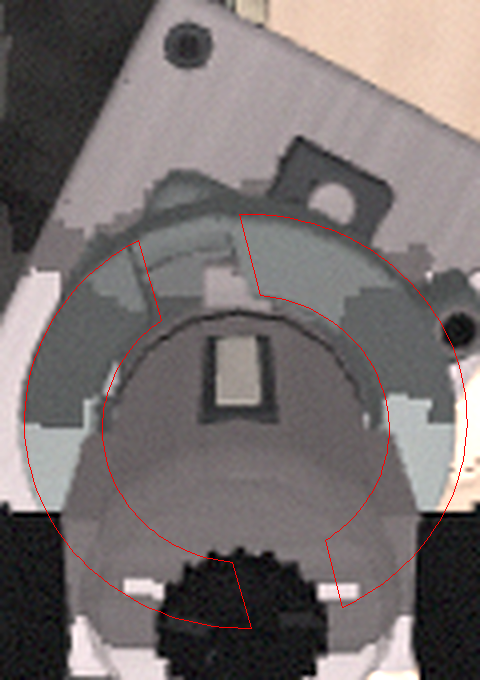

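The lug is sliding under the right claw freely. Continuing the turn.

```bash
python3 -m jog '[[0,0,0,0.015,1],[0,0,0,0.015,1],[0,0,0,0.015,1],[0,0,0,0.015,1],[0,0,0,0.015,1],[0,0,0,0.015,1],[0,0,0,0.015,1],[0,0,0,0.015,1],[0,0,0,0.015,1],[0,0,0,0,1],[0,0,0,0,1]]' 60
python3 look.py 10 .4952 -.072 21
```

```text
clock: 14.4
tool_pos: [0.4971, -0.0718, 0.0836]
eef_rot: [0.915, 0.404, 0.002, 0.0]
contact_force: [-0.1, 0.2, 10.2]
opening: 0.513
[[ 0.4971 -0.0718  0.0836]
 [ 0.4971 -0.0718  0.0836]
 [ 0.4972 -0.0718  0.0836]
 [ 0.4972 -0.0718  0.0836]] yaw 47.692613380731174 F [-0.167   0.3356 10.12  ] [ 0.2929 -0.2077 -0.1172] 14.5 -0.007898809005623085
```

View pics/wz10.png

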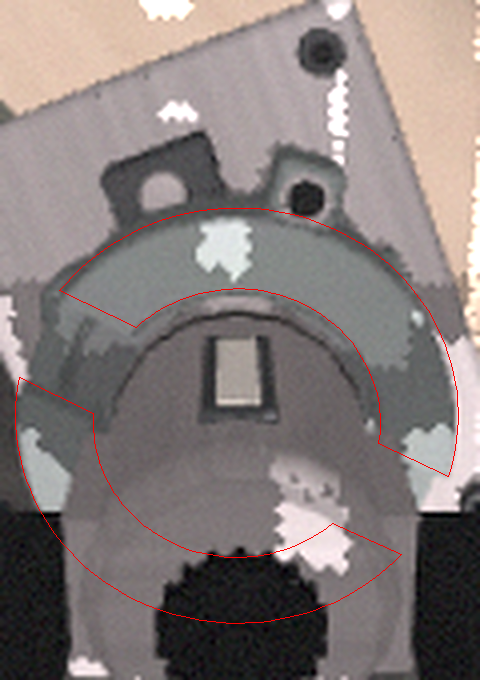

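```bash
python3 -m jog '[[0,0,0,0.01,1],[0,0,0,0.01,1],[0,0,0,0.01,1],[0,0,0,0.01,1],[0,0,0,0.004,1],[0,0,0,0,1],[0,0,0,0,1]]' 60
python3 look.py 11 .4952 -.072 21
```

```text
clock: 15.2
tool_pos: [0.4971, -0.0718, 0.0835]
eef_rot: [0.961, 0.275, 0.002, 0.0]
contact_force: [-0.9, 1.2, 9.7]
opening: 0.514
[[ 0.4971 -0.0718  0.0835]
 [ 0.4971 -0.0718  0.0835]
 [ 0.4971 -0.0718  0.0835]
 [ 0.4971 -0.0718  0.0835]] yaw 31.942282534760654 F [-0.9541  0.6139 10.6457] [ 0.2455 -0.1405  0.2344] 15.3 -0.22696257963713784
```

```bash
python3 -m jog '[[0,0,0.0005,0.004,1],[0,0,0.0005,0.004,1],[0,0,0,0,1],[0,0,0,0,1],[0,0,0,0,1]]' 60
python3 look.py 12 .4952 -.072 21
```

```text
clock: 15.8
tool_pos: [0.4972, -0.0717, 0.0833]
eef_rot: [0.967, 0.253, 0.003, 0.001]
contact_force: [-1.7, 0.3, 18.7]
opening: 0.513
[[ 0.4972 -0.0717  0.0833]
 [ 0.4972 -0.0718  0.0833]
 [ 0.4972 -0.0718  0.0833]
 [ 0.4972 -0.0718  0.0833]] yaw 29.296999039411997 F [-1.1151 -0.4543 18.4814] [0.004  0.2459 1.1399] 15.9 -0.26601936759157085
```

View pics/wz12.png

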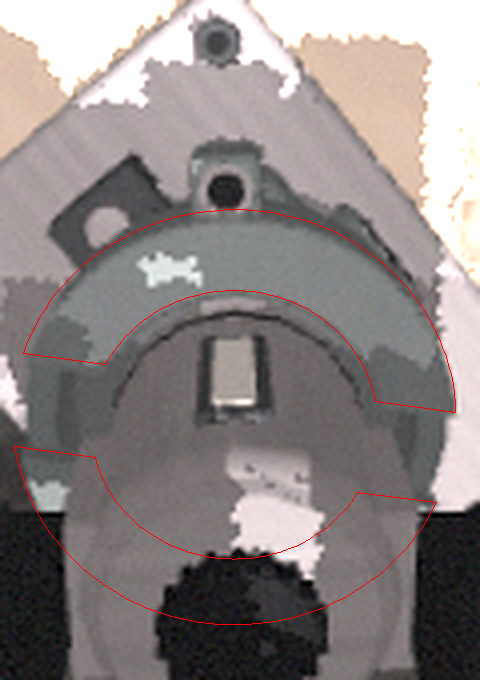

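View pics/sz12.png

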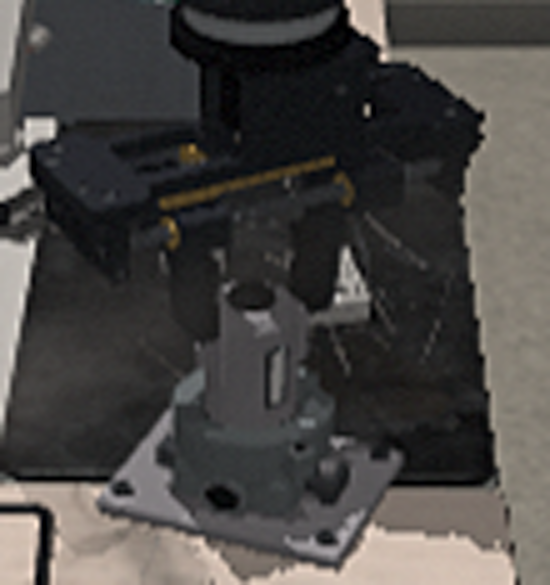

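Stop reached (moment 1.1 N m) and bottomed (about 20 N against the 13 N spring). I'll check that it stays steady, then hand in.

```bash
python3 -m jog '[[0,0,0.0003,0,1],[0,0,0,0,1],[0,0,0,0,1],[0,0,0,0,1],[0,0,0,0,1],[0,0,0,0,1]]' 60
python3 - <<'E'
from plant import r
s=r.get_state();print(s["tool_pos"],s["contact_force"],s["moment"],s["opening"])
print(r.finish_job())
E
```

```text
clock: 16.5
tool_pos: [0.4972, -0.0718, 0.0832]
eef_rot: [0.967, 0.253, 0.003, 0.001]
contact_force: [-1.9, 0.1, 21.4]
opening: 0.512
[ 0.49719881 -0.07178008  0.08322738] [-1.92474686  0.11700158 21.40970761] [-0.04364178  0.40824951  1.11019138] 0.5116029398606099
the job is handed in; nothing more can be done
None
```

The job is handed in at 16.5 s of the 48 s, with the bowl turned to the stop, pressed home and still gripped. The hand-in reports no verdict, so what follows rests on my own readings.

**What I did:** I gripped the bowl by its flats at 50–60 N and lowered it over the element without any force spike. I put the lugs through the gaps, pushed down against the spring, and turned it clockwise about 81° to the stop.

**Last checks:**
- **Depth:** the tool height puts the rim about 16.8 mm below the mouth. The bowl pushes back with 21 N, more than the 13 N spring, so it is on the bottom.
- **Stop:** a steady turning moment of about 1.1 N m shows it is against the stop.
- **Grip:** upright within about 0.01 rad, with no slip seen in the wrist view.

**What disagreed:**
- **Gap direction:** I first took the gaps to lie along the plate's long side, at about −22°. The pictures showed them at about +21°, so I corrected this before lowering.
- **Head position:** the cameras differed by 1–4 mm on where the head's axis is. I settled this by comparing lug and gap in the wrist picture.
- **Axis:** I could not confirm the final distance from the head's axis better than about 2 mm.

The hex key, screwdriver and mould insert were not touched, as far as I know. I took no final measurement of where they lie.

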